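Function-test the laser's emergency stop and reset it

TASK

Test the laser's emergency stop: push the mushroom button straight in until it latches and take the hand off to see that it stays in, then twist its cap clockwise with a fingertip until it springs back out. Then press the flat round reset button fully in and let go. Only push with the fingertips: do not pinch or pull the mushroom or lean hard on it, and leave the things standing about where they are.

Things in the scene. Friction and masses are not known exactly. Their poses are not given: they have to be found in the camera images.
- station: Emergency-stop station, fixed to the table: grey die-cast box 120 (x) x 230 (y) x 75 high, origin at the centre of its underside, z up. On its flat lid, in a row along its y axis: the mushroom stop (axis at y = -58), the reset button (axis at y = +34) and a key switch with its key in (axis at y = +88, 32 high above the lid); a 7 mm pilot lamp stands at x = +36, y = +34. Foot flanges, 6 high, stick out 23 at both y ends.
- stop_stem (a joint): How far the mushroom is pushed in, m: 0 = out, 0.008 = fully in and latched. Pushing it in takes about 9 N; after some 4 mm it snaps the rest of the way by itself and stays in with the hand off. It is released by turning the cap, not by pulling.
- stop_cap (a joint): Turn of the mushroom's cap, rad: 0 at rest, grows CLOCKWISE seen from above, end stop at 1.05. A light spring turns it back to 0 when let go. Turning it while latched takes a push of some 3 N at a lobe; a cam inside lifts the cap as it turns, and past about 0.6 to 0.8 rad it springs back out by itself.
- stop_top (a point): Centre of the mushroom cap's top, on its axis; 37 above the lid when out, 29 when latched. Cap 21 thick: a domed core of radius 22 with three rounded lobes at 120 degrees, each 21 wide, reaching to radius 32.5, their upper face 4.5 below this point, their underside 16 above the lid when out, 8 when latched. Beneath are only the stem and a flat collar plate (radius 34, 3 thick) on the lid.
- stop_lobe (a point): Outer end of one lobe, half-way up: radius 32.5 from the cap's axis, 13 below the cap's top. It turns with the cap. At rest this lobe points along the station's (+0.866, -0.5), the others along (0, +1) and (-0.866, -0.5); so one of the gaps between lobes, where a fingertip fits beside the core, opens along the station's -y, away from the reset button.
- reset_top (a point): Centre of the top of the reset button: flat round push button of radius 12 in a metal bezel of radius 15.5; its top stands 11 above the lid and 6 above the bezel.
- reset (a joint): How far the reset button is pressed, m: 0 = up, 0.005 = fully in. Springs back by itself; about 5 N for the full stroke.
- mirror: Bystander, loose: a mirror mount on a post and a 50 x 65 foot, 112 high. Origin at the centre of its underside.
- sensor: Bystander, loose: black power-sensor head, a flat cylinder of radius 30, 34 high. Origin at the centre of its underside.
- cell: Bystander, loose: a battery cell standing upright, radius 17, 60 high. Origin at the centre of its underside.
- driver: Bystander, loose: a screwdriver 190 long lying on the table. Origin under its middle.

How it is judged:
By the outcome, as a careful person would: the job done as asked, in the order asked, and still so for the second after the job is handed in, with the robot touching nothing.
It also fails if it takes over 51 s, if anything falls off the work surface, if the arm or the gripper's body presses on something with over 40 N, if the wrist force passes 120 N, or if a joint passes its speed limit or range.

ROBOT

A 6-joint arm with a two-finger parallel gripper is mounted at the origin on the work surface. World frame = base frame: x ahead of the robot, y to its left, z up, the work surface at z = 0. Lengths are in mm, angles in rad, forces in N, time in s.
With the tool pointing down it reaches from about 300 to 775 mm from the base axis. Payload 14.6 kg.
Tool frame: the origin (TCP) lies at the very end of the fingers, on their centre line; the grasp point (between the pads) lies manip.grasp_offset behind it (manip.grasp_offset is the distance from the TCP to the grasp point, in mm); z points along the fingers, y is the direction in which the jaws open and shut (so a half turn about z gives the same grasp; the last joint's range is limited). The gripper opens to 94 mm and grips with 3 to 60 N. Pads are 16 mm wide; open, the fingers measure 119 mm over their backs; the gripper's body (75 mm by 177 mm) begins 78 mm behind the grasp point.
Start: joints at [-1.328, 0.3, 1.521, -0, 1.321, -0.067], TCP at [167.67, -523.809, 205.446] pointing down, gripper open.
Joint ranges: [-3.03, 3.03], [-0.79, 2.21], [0.23, 2.52], [-1.04, 4.18], [0, 3.07], [-2.55, 2.55]. Speed limits (rad/s): [2.22, 2.22, 2.57, 3.14, 3.14, 3.14].

INTERFACE

Orientations are given as [roll, pitch, yaw] about the fixed x, y, z axes, in that order (R = Rz(yaw) Ry(pitch) Rx(roll)).
In Python, from cell import manip gives the robot as it stands.
- The arm moves only by the tool send_rows, never from a script. Its argument "commands" is a list of rows, each a list of 2 entries, a list of its own where there are three numbers: the shift along the tool's x, y, z in m, then the turn about the tool's z in rad. A call has exactly 8 rows; each row is the pose to reach, as a shift and turn from the pose commanded when the call began, along the tool's axes at that moment; what a row does not reach only later rows make up. A row lasts 1/12 s, in which the tool goes at most 41.7 mm and 7.16 degrees, less where a joint would pass 70% of its speed; a pose out of reach is approached as far as the arm can. A call with a gripper value outside its range is refused whole. "hand" is the closure, from -1 (fully open) to 1 (shut), so that 0 is half open, set as the call begins (left out, the last holds). The fingers move at their own pace and stop on an object; "force" is the grip in N (left out, the last holds). Time passes only in rows, so rows that repeat a pose let the fingers close, or fill a call up. It gives the time, the measured TCP pose, the force and the opening at its end, in the units of the state.
- manip.read_state(): the state, without advancing time (a new reading comes with each control period).
- manip.camera(name): name is "scene" or "side" or "wrist"; returns the picture (384x512x3 uint8, red, green, blue); there is no depth.
- manip.camera_model(name): a dict with "K" (3x3 intrinsics, pixels), "k1" (the pictures are not rectified: a ray, as slopes to the right and down, at radius r is drawn at 1 + k1 r^2 times it, then the intrinsics apply), "eye" and "attitude" of the camera in the world; the wrist camera has in their place "mount" (4x4, takes a point from camera to tool coordinates, whose origin is the TCP and whose axes are the flange's). Camera axes: x right, y down, z forward; pixel columns grow to the right and rows downward; lengths in mm; the calibration is good to about 2 mm. A picture is of the moment at which its call begins: read the wrist's pose just before it. camera_model takes no time and is no camera call.
- manip.sign_off(): hands the job in, once; it reports no verdict.
The state is a dict: "clock": time; "joints": joint angles; "qd": joint speeds; "effort": joint torques, N m; "eef_pos": TCP position; "eef_rot": TCP orientation; "wrist_force": force on the tool from outside, world axes, zero at the start; "moment": the same for the moment, N m; "finger_gap": finger opening in mm.
Only numpy, scipy, OpenCV 4.12 (cv2) and the standard library are available. Lean on these libraries where they do the work, as an engineer would, in place of code of your own. Each camera call takes 0.05 s, during which the arm holds its last target.

## Working session

There is one attempt and no reset: what is moved stays moved. The work goes in short steps, Python scripts to look and compute and a tool call to move; the robot and the scene stay as the last step left them, time stands still between calls to the robot, and variables do not carry over. Pictures are saved under pics/ and viewed, and the job is handed in when it is done.

Besides the shell and the picture viewer there is one more tool, called after "Call:" as name(argument=value, ...) on one line, values as JSON. send_rows: Moves the arm, as the interface text tells. Its arguments: {"type":"object","properties":{"commands":{"type":"array","items":{"type":"array"}},"hand":{"type":"number"},"force":{"type":"number"}},"required":["commands"]}

```bash
ls; mkdir -p pics; python3 - <<'E'
from cell import manip
import cv2
s=manip.read_state();print(s)
print(manip.grasp_offset)
for n in ["scene","side","wrist"]:
    im=manip.camera(n);cv2.imwrite(f"pics/{n}0.png",im[:,:,::-1]);print(n,manip.camera_model(n))
E
```

```text
pics
{'clock': 0.0, 'joints': array([-1.32760055e+00,  3.00456514e-01,  1.52159275e+00,  2.33233161e-05,
        1.32067737e+00, -6.65805388e-02]), 'qd': array([-0.00082253,  0.00148824, -0.00029871,  0.00052704, -0.00054481,
        0.00068787]), 'effort': array([ 9.97265524e-04, -5.31803799e+01, -3.52736270e+01,  7.09080650e-02,
        2.43729103e-02, -1.09736650e-04]), 'eef_pos': array([ 167.61525127, -523.56254295,  204.88938886]), 'eef_rot': array([-3.14046268e+00, -9.79866561e-05,  3.09770472e-01]), 'wrist_force': array([ 0.242929  ,  0.26087198, -0.33642943]), 'moment': array([-0.01807274, -0.04450497,  0.01169485]), 'finger_gap': 94.09687344990233}
18.8
scene {'K': array([[348.00922332,   0.        , 254.67303675],
       [  0.        , 348.00922332, 190.11710577],
       [  0.        ,   0.        ,   1.        ]]), 'k1': -0.055003153223091385, 'eye': array([1035.80495813, -211.77441339,  889.21831864]), 'attitude': array([-2.54718343, -0.01512225,  1.04672487])}
side {'K': array([[376.55017909,   0.        , 261.34633258],
       [  0.        , 376.55017909, 198.57954387],
       [  0.        ,   0.        ,   1.        ]]), 'k1': -0.006928704732856337, 'eye': array([262.43498222, 567.10170418, 765.7982961 ]), 'attitude': array([-2.41526992,  0.00533933, -2.57494172])}
wrist {'K': array([[344.05889871,   0.        , 256.64984411],
       [  0.        , 344.05889871, 190.04989933],
       [  0.        ,   0.        ,   1.        ]]), 'k1': 0.006667781354694889, 'mount': array([[-7.61832336e-04, -9.61965974e-01, -2.73168235e-01,
         7.97807425e+01],
       [ 9.99999662e-01, -8.17733201e-04,  9.07844824e-05,
        -3.46662474e-01],
       [-3.10710318e-04, -2.73168074e-01,  9.61966271e-01,
        -1.80625245e+02],
       [ 0.00000000e+00,  0.00000000e+00,  0.00000000e+00,
         1.00000000e+00]])}
```

View pics/scene0.png

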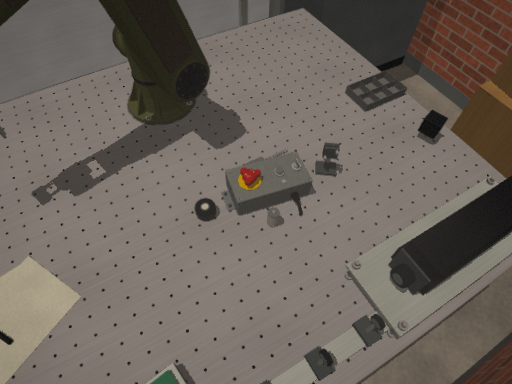

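View pics/side0.png

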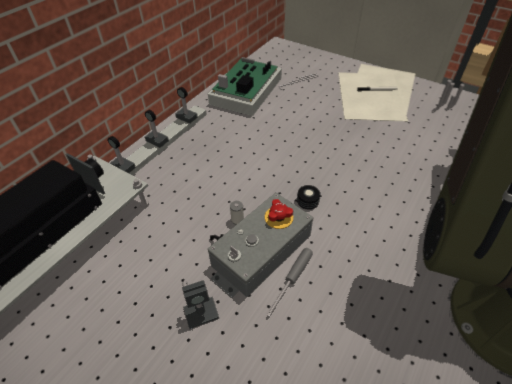

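View pics/wrist0.png

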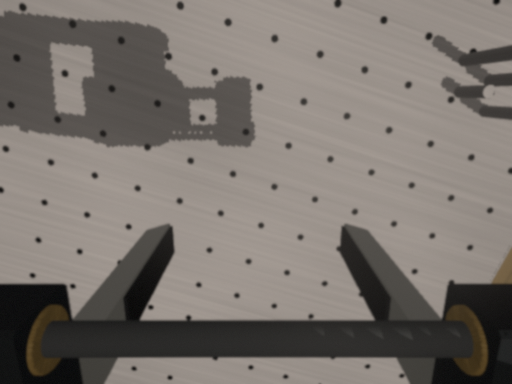

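The scene view shows the station at about (268,180), with the red mushroom near (250,177). In the side view the mushroom is near (280,212) and the reset near (252,240). Sensor, cell, mirror and driver stand close around it. Next I'll localise them.

```bash
cat > h.py <<'E'
import numpy as np, cv2
from scipy.spatial.transform import Rotation as R
from cell import manip
def cam(n,st=None):
    m=manip.camera_model(n)
    if n=="wrist":
        T=np.eye(4);T[:3,:3]=R.from_euler('xyz',st['eef_rot']).as_matrix();T[:3,3]=st['eef_pos']
        M=T@m['mount'];return m['K'],m['k1'],M[:3,3],M[:3,:3]
    return m['K'],m['k1'],m['eye'],R.from_euler('xyz',m['attitude']).as_matrix()
def ray(c,u,v):
    K,k1,e,A=c
    d=np.array([(u-K[0,2])/K[0,0],(v-K[1,2])/K[1,1]]);s=d.copy()
    for _ in range(20): s=d/(1+k1*(s@s))
    r=A@np.array([s[0],s[1],1]);return e,r/np.linalg.norm(r)
def onz(c,u,v,z):
    e,r=ray(c,u,v);return e+r*(z-e[2])/r[2]
def proj(c,P):
    K,k1,e,A=c;p=A.T@(np.asarray(P,float)-e);s=p[:2]/p[2];s=s*(1+k1*(s@s));return K[0,0]*s[0]+K[0,2],K[1,1]*s[1]+K[1,2]
def tri(c1,p1,c2,p2):
    A=np.zeros((3,3));b=np.zeros(3)
    for c,p in((c1,p1),(c2,p2)):
        e,r=ray(c,*p);M=np.eye(3)-np.outer(r,r);A+=M;b+=M@e
    return np.linalg.solve(A,b)
E
python3 - <<'E'
from h import *
for n,(x,y) in {"scene":(195,135),"side":(170,160)}.items():
    im=cv2.imread(f"pics/{n}0.png")
    h=cv2.cvtColor(im,cv2.COLOR_BGR2HSV)
    c=cam(n)
    for nm,lo,hi in(("red",(0,150,80),(8,255,255)),("yel",(18,150,120),(35,255,255))):
        m=cv2.inRange(h,lo,hi)
        k,l,s,ce=cv2.connectedComponentsWithStats(m)
        for i in range(1,k):
            if s[i,4]>25: print(n,nm,s[i],ce[i],onz(c,*ce[i],100 if nm=="red" else 78))
    cr=im[y:y+120 if n=="scene" else y+175, x:x+160]
    cv2.imwrite(f"pics/{n}0c.png",cv2.resize(cr,None,fx=5 if n=="scene" else 3.4,fy=5 if n=="scene" else 3.4,interpolation=cv2.INTER_CUBIC))
E
```

```text
scene red [452   0  24  15 114] [462.74561404   6.73684211] [ 168.8690423 1408.6586522  100.       ]
scene red [470   0  23  13 110] [482.14545455   5.4       ] [ 200.94930583 1510.54904017  100.        ]
scene red [491   0  21  12 107] [502.53271028   4.53271028] [ 238.67837104 1617.71122689  100.        ]
scene red [444   6   9   8  32] [447.78125   9.625  ] [ 156.11673464 1319.36500657  100.        ]
scene red [493  10  19  18 142] [502.70422535  17.96478873] [ 318.47281976 1508.44539055  100.        ]
scene red [475  12  25  21 146] [487.38356164  22.34246575] [ 311.38782991 1405.1788844   100.        ]
scene red [435  14   8   7  29] [438.55172414  16.68965517] [ 180.41297824 1230.38306806  100.        ]
scene red [458  15  23  18 122] [469.42622951  23.55737705] [ 281.82781095 1317.29927909  100.        ]
scene red [443  17  22  18 128] [453.5703125  25.5625   ] [ 261.33469322 1236.09488003  100.        ]
scene red [436  24  13  12  79] [441.97468354  29.41772152] [ 259.70820433 1163.69159864  100.        ]
scene red [501  28  11  14  79] [506.58227848  34.73417722] [ 415.37940
[... 1537 characters left out ...]
ne red [454  81  19  17  70] [462.8         88.84285714] [567.28785373 931.20549407 100.        ]
scene red [469  81   9   9  37] [472.91891892  85.2972973 ] [571.71435971 982.25106856 100.        ]
scene red [241 168  19  17 204] [249.42156863 175.10294118] [528.32736846  78.22063144 100.        ]
scene yel [238 174  23  16 120] [246.55833333 183.625     ] [536.44091546  64.31487321  78.        ]
side red [269 199  24  22 313] [278.96805112 210.62939297] [528.75420195  79.6802708  100.        ]
side yel [265 209   5  13  35] [266.65714286 215.54285714] [554.35106006  91.89851344  78.        ]
side yel [273 216  20  13  83] [283.77108434 223.96385542] [507.78816252  92.05664445  78.        ]
```

View pics/scene0c.png

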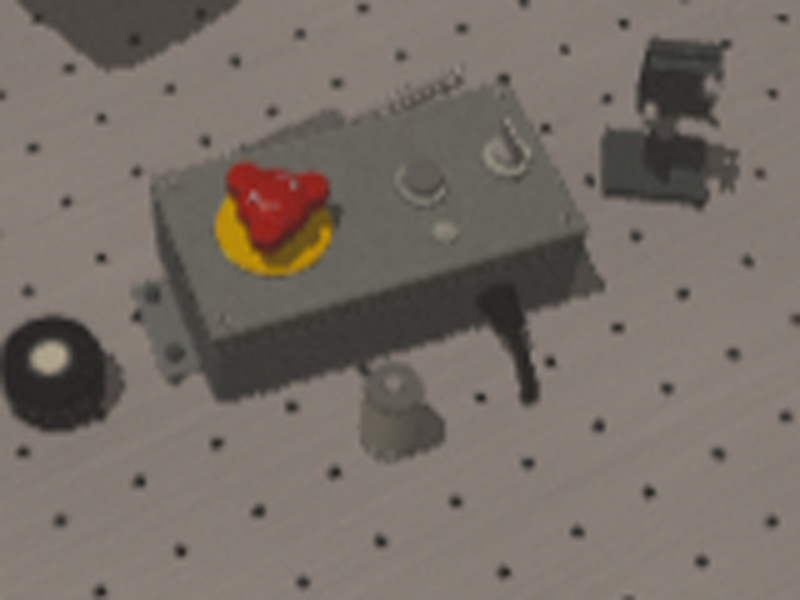

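View pics/side0c.png

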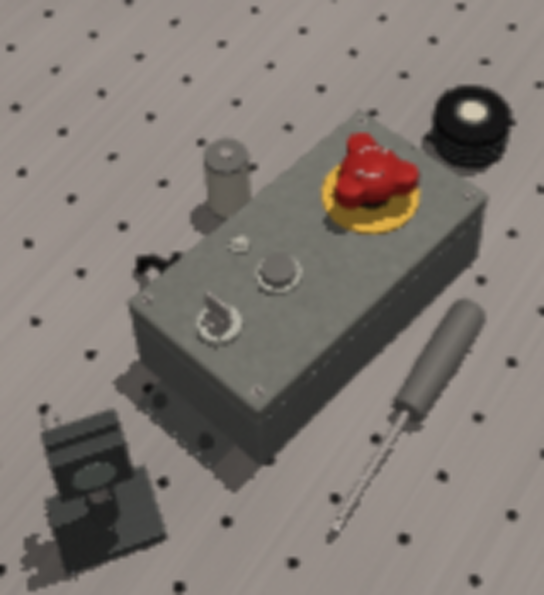

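```bash
python3 - <<'E'
from h import *
S=cam("scene");D=cam("side")
s=lambda p:(195+(p[0])/5,135+p[1]/5)
d=lambda p:(170+p[0]/3.4,160+p[1]/3.4)
print("reset",onz(S,*s((427,175)),86),onz(D,*d((280,267)),86),tri(S,s((427,175)),D,d((280,267))))
sc=[(152,178),(212,337),(585,230),(505,85)]
dc=[(133,303),(262,408),(487,197),(362,112)]
for p in sc:print("sc",onz(S,*s(p),75).round(1))
for p in dc:print("dc",onz(D,*d(p),75).round(1))
print("mush tri",tri(S,(249.4,175.1),D,(279,210.6)))
print("key",onz(S,*s((510,150)),90),onz(D,*d((218,312)),90))
print("lamp",onz(S,*s((445,232)),80),onz(D,*d((239,243)),80))
print("cell top",onz(S,*s((400,382)),60),onz(D,*d((227,152)),60))
print("sensor top",onz(S,*s((48,355)),34),onz(D,*d((472,110)),34))
print("mirror top",onz(S,*s((690,45)),112),onz(D,*d((75,425)),112))
E
```

```text
reset [547.42464104 170.86346715  86.        ] [543.15091732 169.64286046  86.        ] [545.04372609 170.287989    84.59304338]
sc [463.4  34.1  75. ]
sc [577.4  12.4  75. ]
sc [619.3 234.5  75. ]
sc [505.6 255.1  75. ]
dc [612.3 237.6  75. ]
dc [499.5 256.3  75. ]
dc [459.4  37.7  75. ]
dc [573.2  15.5  75. ]
mush tri [528.52590834  78.71403345  99.54530272]
key [558.15666396 221.25863645  90.        ] [555.41811557 221.60102943  90.        ]
lamp [583.47497236 160.72304639  80.        ] [579.43699059 164.38972902  80.        ]
cell top [645.89647645  93.01887196  60.        ] [642.74462027  89.61882648  60.        ]
sensor top [518.6677033  -64.17559902  34.        ] [520.56945183 -64.48370845  34.        ]
mirror top [557.83931233 348.33138242 112.        ] [570.55151071 338.73789722 112.        ]
```

```bash
cat >> h.py <<'E'
YAW=-0.1876
C=np.array([538.8,135.4])
def st2w(x,y):
    c,s=np.cos(YAW),np.sin(YAW);return C+np.array([c*x-s*y,s*x+c*y])
def shift(P,yaw,s=None):
    s=s or manip.read_state()
    A=R.from_euler('xyz',s['eef_rot']).as_matrix()
    d=A.T@(np.asarray(P,float)-s['eef_pos'])/1000
    t=-(yaw-s['eef_rot'][2]);t=(t+np.pi)%(2*np.pi)-np.pi
    print("clock",s['clock'].__round__(2),"pos",s['eef_pos'].round(1),"yaw",s['eef_rot'][2].round(3),"F",s['wrist_force'].round(2),"gap",round(s['finger_gap'],1),"q",s['joints'].round(2))
    print("SHIFT",d.round(4),"turn",round(t,3))
E
python3 - <<'E'
from h import *
print(st2w(0,-58),st2w(0,34))
m=st2w(0,-58);shift([m[0]+60,m[1],240],YAW+np.pi)
E
```

```text
[527.9829105   78.41762926] [545.14105247 168.80345871]
clock 0.15 pos [ 167.6 -523.6  205. ] yaw 0.31 F [-0.08  0.1   0.63] gap 93.9 q [-1.33  0.3   1.52  0.    1.32 -0.07]
SHIFT [ 0.5839 -0.4453 -0.0346] turn -2.644
```

```bash
python3 - <<'E'
from h import *
shift([520,115,240],YAW+np.pi)
E
```

```text
clock 0.15 pos [ 167.6 -523.6  205. ] yaw 0.31 F [-0.08  0.1   0.63] gap 93.9 q [-1.33  0.3   1.52  0.    1.32 -0.07]
SHIFT [ 0.5303 -0.5009 -0.0345] turn -2.644
```

Call:
send_rows(commands=[[[0.53,-0.5,-0.035],-2.64],[[0.53,-0.5,-0.035],-2.64],[[0.53,-0.5,-0.035],-2.64],[[0.53,-0.5,-0.035],-2.64],[[0.53,-0.5,-0.035],-2.64],[[0.53,-0.5,-0.035],-2.64],[[0.53,-0.5,-0.035],-2.64],[[0.53,-0.5,-0.035],-2.64]], hand=1, force=10)

```text
clock: 0.82
eef_pos: [329.0, -230.5, 221.6]
eef_rot: [3.141, 0.0, 1.316]
wrist_force: [1.0, -0.1, 0.9]
finger_gap: 43.7
```

```bash
python3 - <<'E'
from h import *
shift([520,115,240],YAW+np.pi)
E
```

```text
clock 0.82 pos [ 329.  -230.5  221.6] yaw 1.316 F [ 0.97 -0.14  0.88] gap 43.7 q [-0.7  -0.05  1.88  0.    1.32 -0.45]
SHIFT [ 0.3825  0.0976 -0.0184] turn -1.638
```

Call:
send_rows(commands=[[[0.382,0.098,-0.018],-1.638],[[0.382,0.098,-0.018],-1.638],[[0.382,0.098,-0.018],-1.638],[[0.382,0.098,-0.018],-1.638],[[0.382,0.098,-0.018],-1.638],[[0.382,0.098,-0.018],-1.638],[[0.382,0.098,-0.018],-1.638],[[0.382,0.098,-0.018],-1.638]])

```text
clock: 1.48
eef_pos: [492.3, 60.1, 236.7]
eef_rot: [3.142, 0.0, 2.316]
wrist_force: [1.0, -1.3, -0.5]
finger_gap: 0.5
```

```bash
python3 - <<'E'
from h import *
shift([520,115,240],YAW+np.pi)
E
```

```text
clock 1.48 pos [492.3  60.1 236.7] yaw 2.316 F [ 1.03 -1.34 -0.52] gap 0.5 q [ 0.05  0.15  1.63 -0.    1.36 -0.7 ]
SHIFT [ 0.0215  0.0575 -0.0033] turn -0.638
```

Call:
send_rows(commands=[[[0.021,0.057,-0.003],-0.638],[[0.021,0.057,-0.003],-0.638],[[0.021,0.057,-0.003],-0.638],[[0.021,0.057,-0.003],-0.638],[[0.021,0.057,-0.003],-0.638],[[0.021,0.057,-0.003],-0.638],[[0.021,0.057,-0.003],-0.638],[[0.021,0.057,-0.003],-0.638]])

```text
clock: 2.15
eef_pos: [519.8, 111.7, 239.6]
eef_rot: [-3.142, -0.0, 2.944]
wrist_force: [-0.1, 0.3, 0.3]
finger_gap: 0.5
```

```bash
python3 - <<'E'
from h import *
s=manip.read_state();im=manip.camera("wrist");cv2.imwrite("pics/w1.png",im[:,:,::-1])
c=cam("wrist",s);import pickle;pickle.dump(c,open("w1.pkl","wb"))
m=st2w(0,-58);shift([*m,130],YAW+np.pi)
print("pred mush",proj(c,[*m,112]),"reset",proj(c,[*st2w(0,34),86]),"tip",proj(c,s['eef_pos']))
E
```

```text
clock 2.2 pos [519.8 111.7 239.6] yaw 2.944 F [-0.34 -0.44  0.35] gap 0.6 q [ 0.14  0.23  1.52  0.    1.38 -1.23]
SHIFT [-0.0146 -0.031   0.1096] turn -0.01
pred mush (np.float64(223.28047086176417), np.float64(197.02510110036962)) reset (np.float64(316.95947347379797), np.float64(188.56003555721492)) tip (np.float64(256.0953003084918), np.float64(237.8198772773086))
```

View pics/w1.png

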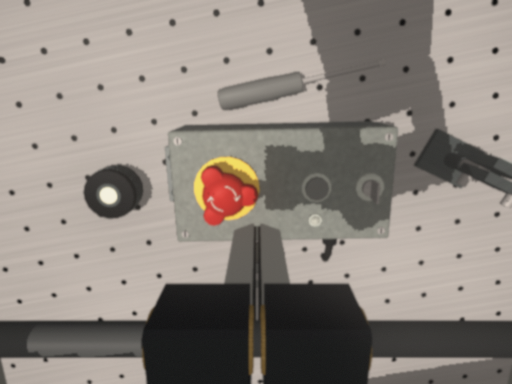

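The wrist view shows the mushroom at about (226,194), with lobes at (211,175), (212,214) and (249,195). The reset is at about (317,188), and the fingertips end near (256,230). I'll refine the positions from this view.

```bash
python3 - <<'E'
from h import *
import pickle
c=pickle.load(open("w1.pkl","rb"))
im=cv2.imread("pics/w1.png");h=cv2.cvtColor(im,cv2.COLOR_BGR2HSV)
m=cv2.inRange(h,(0,150,60),(8,255,255))
M=cv2.moments(m[150:230,190:270],True);u,v=190+M['m10']/M['m00'],150+M['m01']/M['m00']
print("red",u,v,onz(c,u,v,105))
y=cv2.inRange(h,(15,120,60),(35,255,255))|m
cn=max(cv2.findContours(y,cv2.RETR_EXTERNAL,cv2.CHAIN_APPROX_NONE)[0],key=cv2.contourArea)
pts=np.array([onz(c,*p[0],78)[:2] for p in cn])
for p0 in ["st"]: print("pred",st2w(0,-58))
hull=cv2.convexHull(cn);
yc=cv2.inRange(h,(15,120,60),(35,255,255));ys,xs=np.nonzero(yc)
cx=np.array([onz(c,a,b,78)[:2] for a,b in zip(xs,ys)])
cc,r=cv2.minEnclosingCircle(cx.astype(np.float32));print("yellow circ",cc,r)
print("reset",onz(c,317,188,86), "lobes",[onz(c,a,b,100).round(1)[:2] for a,b in((211,175),(212,214),(249,195))])
for p in ((179,142),(389,136),(185,232),(381,230)):print("screw",onz(c,*p,75).round(1))
cv2.imwrite("pics/w1c.png",cv2.resize(im[110:260,150:410],None,fx=3,fy=3,interpolation=cv2.INTER_CUBIC))
E
```

```text
red 224.4540075309306 194.066702528241 [527.27137116  79.05443322 105.        ]
pred [527.9829105   78.41762926]
yellow circ (630.264404296875, 75.50234985351562) 134.7386016845703
reset [544.56971201 168.93172842  86.        ] lobes [array([507.6,  69.9]), array([546.2,  61.7]), array([534.2, 101.4])]
screw [473.3  41.8  75. ]
screw [508.9 248.7  75. ]
screw [568.6  23.2  75. ]
screw [607.9 230.7  75. ]
```

View pics/w1c.png

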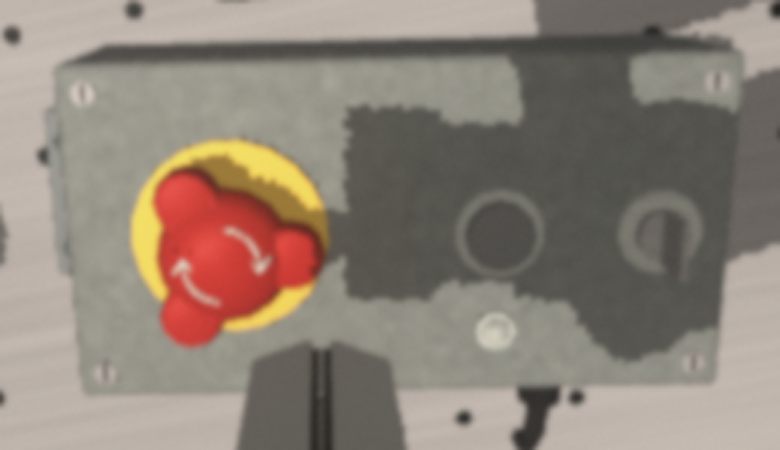

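```bash
sed -i 's/^C=.*/C=np.array([538.8,135.7])/; s/^YAW=.*/YAW=-0.185/' h.py; python3 - <<'E'
from h import *
m=st2w(0,-58);print(m);shift([*m,120],YAW+np.pi)
E
```

```text
[528.13110106  78.68969746]
clock 2.2 pos [519.8 111.7 239.6] yaw 2.944 F [-0.34 -0.44  0.35] gap 0.6 q [ 0.14  0.23  1.52  0.    1.38 -1.23]
SHIFT [-0.0147 -0.0307  0.1196] turn -0.013
```

Call:
send_rows(commands=[[[-0.0145,-0.0305,0.02],-0.012],[[-0.0145,-0.0305,0.05],-0.012],[[-0.0145,-0.0305,0.08],-0.012],[[-0.0145,-0.0305,0.1],-0.012],[[-0.0145,-0.0305,0.115],-0.012],[[-0.0145,-0.0305,0.12],-0.012],[[-0.0145,-0.0305,0.12],-0.012],[[-0.0145,-0.0305,0.12],-0.012]])

```text
clock: 2.87
eef_pos: [528.6, 79.1, 120.5]
eef_rot: [3.141, 0.001, 2.959]
wrist_force: [-0.1, -0.4, 0.2]
finger_gap: 0.6
```

```bash
python3 - <<'E'
from h import *
m=st2w(0,-58);shift([*m,107],YAW+np.pi)
E
```

```text
clock 2.87 pos [528.6  79.1 120.5] yaw 2.959 F [-0.15 -0.44  0.16] gap 0.6 q [ 0.08  0.35  1.66 -0.    1.13 -1.31]
SHIFT [ 0.0004 -0.0005  0.0135] turn 0.002
```

Call:
send_rows(commands=[[[0,0,0.004],0],[[0,0,0.007],0],[[0,0,0.0085],0],[[0,0,0.0095],0],[[0,0,0.0105],0],[[0,0,0.011],0],[[0,0,0.011],0],[[0,0,0.011],0]])

```text
clock: 3.53
eef_pos: [528.6, 79.1, 109.5]
eef_rot: [3.141, 0.001, 2.96]
wrist_force: [-1.2, 0.2, 6.0]
finger_gap: 0.5
```

Call:
send_rows(commands=[[[0,0,0.0005],0],[[0,0,0.001],0],[[0,0,0.0015],0],[[0,0,0.002],0],[[0,0,0.0025],0],[[0,0,0.003],0],[[0,0,0.003],0],[[0,0,0.003],0]])

```text
clock: 4.2
eef_pos: [528.1, 79.1, 105.5]
eef_rot: [-3.142, -0.0, 2.96]
wrist_force: [0.1, 0.2, -0.5]
finger_gap: 0.5
```

The force dropped to zero at z = 105.5, so it snapped in. I'll lift off and check that it stays in.

Call:
send_rows(commands=[[[0,0,-0.02],0],[[0,0,-0.06],0],[[0,0.01,-0.1],0],[[0,0.03,-0.134],0],[[0.01,0.033,-0.134],0],[[0.014,0.033,-0.134],0],[[0.014,0.033,-0.134],0],[[0.014,0.033,-0.134],0]])

```text
clock: 4.87
eef_pos: [519.9, 113.7, 238.4]
eef_rot: [-3.141, -0.002, 2.96]
wrist_force: [-0.7, 0.4, 0.6]
finger_gap: 0.5
```

```bash
python3 - <<'E'
from h import *
import pickle
s=manip.read_state();im=manip.camera("wrist")[:,:,::-1].copy();sd=manip.camera("side")[:,:,::-1].copy()
cv2.imwrite("pics/w2.png",im);c=cam("wrist",s);pickle.dump(c,open("w2.pkl","wb"))
D=cam("side")
o=pickle.load(open("w1.pkl","rb"));w1=cv2.imread("pics/w1.png");s0=cv2.imread("pics/side0.png")
def red(im,box):
    x,y,X,Y=box;h=cv2.cvtColor(im,cv2.COLOR_BGR2HSV);m=cv2.inRange(h,(0,150,60),(8,255,255))[y:Y,x:X]
    M=cv2.moments(m,True);return x+M['m10']/M['m00'],y+M['m01']/M['m00'],M['m00']
b=(180,150,280,240)
for cc,i in((o,w1),(c,im)):
    u,v,a=red(i,b);print(u,v,a,[onz(cc,u,v,z).round(1)[:2] for z in(96,104)])
for i in(s0,sd): print("side",red(i,(255,190,310,235)))
cv2.imwrite("pics/w2c.png",np.vstack([cv2.resize(im[120:260,150:410],None,fx=2.2,fy=2.2),cv2.resize(sd[160:250,180:340],(572,286))]))
shift([*st2w(0,-58),200],YAW+np.pi)
E
```

```text
224.4540075309306 194.066702528241 1859.0 [array([529.7,  77.7]), array([527.5,  78.9])]
222.99106644332775 192.20882188721384 1791.0 [array([527.7,  78.9]), array([525.6,  80.1])]
side (278.92138364779873, 210.75471698113208, 318.0)
side (278.9808917197452, 212.95222929936307, 314.0)
clock 4.97 pos [520.2 113.5 238.5] yaw 2.959 F [ 1.03 -0.31 -0.76] gap 0.9 q [ 0.15  0.24  1.52 -0.    1.38 -1.24]
SHIFT [-0.0141 -0.0328  0.0385] turn 0.003
```

View pics/w2c.png

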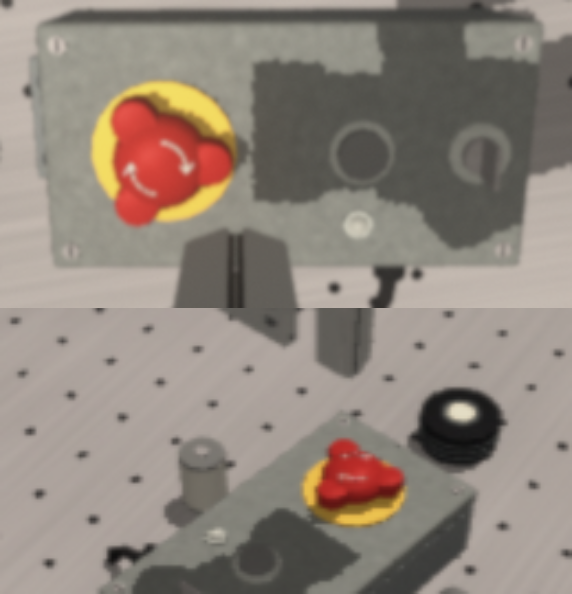

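The cap is about 2 px lower in the side view and stays in with the hand off, so it is latched. Next the fingertip goes into the -y gap.

```bash
python3 - <<'E'
from h import *
p=st2w(0,-58-37);print(p);shift([*p,110],YAW+np.pi);shift([*p,85],YAW+np.pi)
E
```

```text
[521.32507931  42.32105619]
clock 4.97 pos [520.2 113.5 238.5] yaw 2.959 F [ 1.03 -0.31 -0.76] gap 0.9 q [ 0.15  0.24  1.52 -0.    1.38 -1.24]
SHIFT [-0.0142 -0.0698  0.1286] turn 0.003
clock 4.97 pos [520.2 113.5 238.5] yaw 2.959 F [ 1.03 -0.31 -0.76] gap 0.9 q [ 0.15  0.24  1.52 -0.    1.38 -1.24]
SHIFT [-0.0142 -0.0697  0.1536] turn 0.003
```

Call:
send_rows(commands=[[[-0.008,-0.038,0.01],0],[[-0.014,-0.07,0.03],0.003],[[-0.014,-0.07,0.06],0.003],[[-0.014,-0.07,0.09],0.003],[[-0.014,-0.07,0.11],0.003],[[-0.014,-0.07,0.118],0.003],[[-0.014,-0.07,0.118],0.003],[[-0.014,-0.07,0.118],0.003]])

```text
clock: 5.63
eef_pos: [521.8, 42.6, 122.2]
eef_rot: [-3.142, 0.0, 2.957]
wrist_force: [0.0, -0.3, -0.5]
finger_gap: 0.4
```

```bash
python3 - <<'E'
from h import *
p=st2w(0,-58-37);shift([*p,85],YAW+np.pi)
E
```

```text
clock 5.63 pos [521.8  42.6 122.2] yaw 2.957 F [ 0.   -0.31 -0.54] gap 0.4 q [ 0.01  0.33  1.69 -0.    1.12 -1.37]
SHIFT [ 0.0004 -0.0003  0.0372] turn 0.0
```

Call:
send_rows(commands=[[[0,0,0.01],0],[[0,0,0.018],0],[[0,0,0.024],0],[[0,0,0.03],0],[[0,0,0.034],0],[[0,0,0.037],0],[[0,0,0.037],0],[[0,0,0.037],0]])

```text
clock: 6.3
eef_pos: [521.5, 42.7, 84.7]
eef_rot: [3.142, -0.0, 2.957]
wrist_force: [-0.7, 0.8, 0.5]
finger_gap: 0.3
```

```bash
python3 - <<'E'
from h import *
p=st2w(0,-58-37);shift([*p,85],YAW+np.pi)
s=manip.read_state();A=R.from_euler('xyz',s['eef_rot']).as_matrix()
r=np.array([*st2w(0,-58),s['eef_pos'][2]])
v=A.T@(s['eef_pos']-r);print("rel",v)
for k in range(1,13):
    a=0.1*k;print(k,a,((R.from_euler('z',a).as_matrix()@v-v)/1000).round(4))
E
```

```text
clock 6.3 pos [521.5  42.7  84.7] yaw 2.957 F [-0.67  0.76  0.49] gap 0.3 q [ 0.01  0.38  1.72  0.    1.04 -1.37]
SHIFT [ 0.0002 -0.0004 -0.0003] turn 0.0
rel [-1.41070791e-01 -3.65811288e+01 -3.77434558e-04]
1 0.1 [0.0037 0.0002 0.    ]
2 0.2 [0.0073 0.0007 0.    ]
3 0.30000000000000004 [0.0108 0.0016 0.    ]
4 0.4 [0.0143 0.0028 0.    ]
5 0.5 [0.0176 0.0044 0.    ]
6 0.6000000000000001 [0.0207 0.0063 0.    ]
7 0.7000000000000001 [0.0236 0.0085 0.    ]
8 0.8 [0.0263 0.011  0.    ]
9 0.9 [0.0287 0.0137 0.    ]
10 1.0 [0.0308 0.0167 0.    ]
11 1.1 [0.0327 0.0199 0.    ]
12 1.2000000000000002 [0.0342 0.0232 0.    ]
```

Call:
send_rows(commands=[[[0.0037,0.0002,0],0.1],[[0.0073,0.0007,0],0.2],[[0.0108,0.0016,0],0.3],[[0.0126,0.0022,0],0.35],[[0.0143,0.0028,0],0.4],[[0.016,0.0036,0],0.45],[[0.0176,0.0044,0],0.5],[[0.0176,0.0044,0],0.5]])

```text
clock: 6.97
eef_pos: [505.2, 50.2, 85.1]
eef_rot: [3.141, 0.001, 2.454]
wrist_force: [0.6, -1.7, 1.3]
finger_gap: 0.5
```

```bash
python3 - <<'E'
from h import *
s=manip.read_state();A=R.from_euler('xyz',s['eef_rot']).as_matrix()
r=np.array([*st2w(0,-58),s['eef_pos'][2]])
v=A.T@(s['eef_pos']-r);print("rel",v,s['wrist_force'],s['moment'])
im=manip.camera("side")[:,:,::-1];cv2.imwrite("pics/s3.png",cv2.resize(im[150:270,200:360],(800,600)))
v=np.array([0,-36.6,0])
for k in range(1,9):
    a=0.1*k;print(k,a,((R.from_euler('z',a).as_matrix()@v-v)/1000).round(4))
E
```

```text
rel [-3.15650982e-01 -3.66024076e+01 -1.22937110e-02] [ 0.57659795 -1.73702937  1.27339436] [-0.31462756 -0.23092167 -0.01020565]
1 0.1 [0.0037 0.0002 0.    ]
2 0.2 [0.0073 0.0007 0.    ]
3 0.30000000000000004 [0.0108 0.0016 0.    ]
4 0.4 [0.0143 0.0029 0.    ]
5 0.5 [0.0175 0.0045 0.    ]
6 0.6000000000000001 [0.0207 0.0064 0.    ]
7 0.7000000000000001 [0.0236 0.0086 0.    ]
8 0.8 [0.0263 0.0111 0.    ]
```

View pics/s3.png

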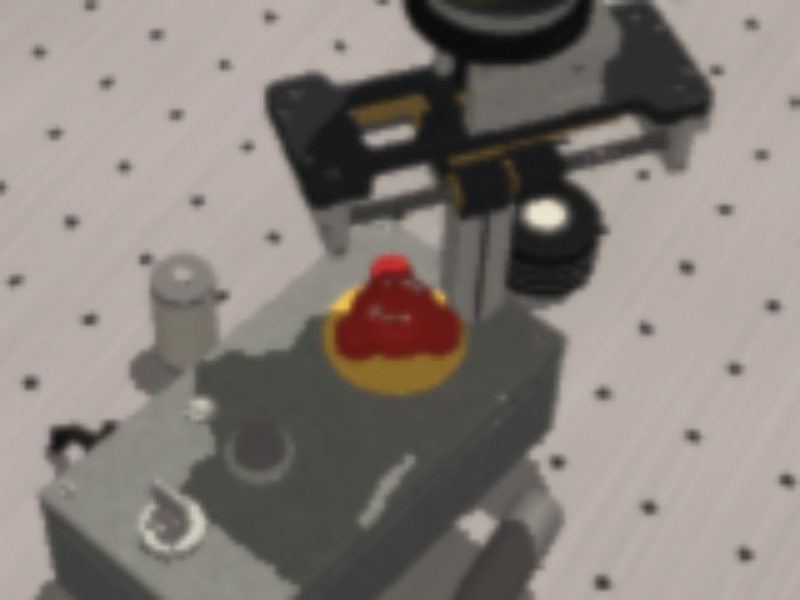

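The finger is pushing the lobe and the cap has started to turn, with about 2 N at the wrist. I'll carry on along the arc.

Call:
send_rows(commands=[[[0.0037,0.0002,0],0.1],[[0.0073,0.0007,0],0.2],[[0.0091,0.0011,0],0.25],[[0.0108,0.0016,0],0.3],[[0.0126,0.0022,0],0.35],[[0.0143,0.0029,0],0.4],[[0.016,0.0036,0],0.45],[[0.0175,0.0045,0],0.5]])

```text
clock: 7.68
eef_pos: [494.3, 64.8, 84.8]
eef_rot: [3.142, -0.0, 1.956]
wrist_force: [-0.6, -1.5, -0.0]
finger_gap: 0.5
```

```bash
python3 - <<'E'
from h import *
s=manip.read_state();A=R.from_euler('xyz',s['eef_rot']).as_matrix()
r=np.array([*st2w(0,-58),s['eef_pos'][2]])
v=A.T@(s['eef_pos']-r);print("rel",v,s['wrist_force'],s['joints'][5])
im=manip.camera("side")[:,:,::-1];cv2.imwrite("pics/s4.png",cv2.resize(im[150:270,200:360],(800,600)))
E
```

```text
rel [-1.17379081e-01 -3.65509387e+01 -8.83963383e-04] [-0.6138871  -1.46092381 -0.01152727] -0.3286505827310998
```

View pics/s4.png

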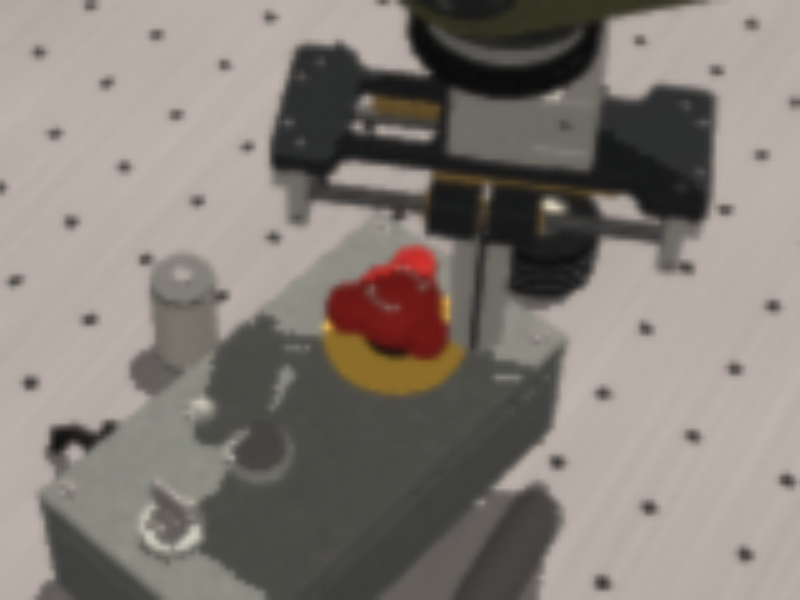

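The cap looks raised and turned about 0.7 rad. I'll go a little further, gently, to make sure it releases.

Call:
send_rows(commands=[[[0.0018,0.0001,0],0.05],[[0.0037,0.0002,0],0.1],[[0.0055,0.0004,0],0.15],[[0.0064,0.0006,0],0.175],[[0.0064,0.0006,0],0.175],[[0.0064,0.0006,0],0.175],[[0.0064,0.0006,0],0.175],[[0.0064,0.0006,0],0.175]])

```text
clock: 8.4
eef_pos: [492.5, 70.9, 84.7]
eef_rot: [3.141, 0.0, 1.783]
wrist_force: [-0.7, -0.1, 1.2]
finger_gap: 0.5
```

```bash
python3 - <<'E'
from h import *
s=manip.read_state();A=R.from_euler('xyz',s['eef_rot']).as_matrix()
r=np.array([*st2w(0,-58),s['eef_pos'][2]])
v=A.T@(s['eef_pos']-r);print("rel",v,s['wrist_force'],s['joints'][5])
im=manip.camera("side")[:,:,::-1];cv2.imwrite("pics/s5.png",cv2.resize(im[150:270,200:360],(800,600)))
v=np.array([0,-36.6,0])
for k in range(1,12):
    a=-0.1*k;print(k,a,((R.from_euler('z',a).as_matrix()@v-v)/1000).round(4))
E
```

```text
rel [-1.29539258e-01 -3.64582340e+01 -3.91142932e-03] [-0.70385983 -0.13301225  1.20623869] -0.1430249514923678
1 -0.1 [-0.0037  0.0002  0.    ]
2 -0.2 [-0.0073  0.0007  0.    ]
3 -0.30000000000000004 [-0.0108  0.0016  0.    ]
4 -0.4 [-0.0143  0.0029  0.    ]
5 -0.5 [-0.0175  0.0045  0.    ]
6 -0.6000000000000001 [-0.0207  0.0064  0.    ]
7 -0.7000000000000001 [-0.0236  0.0086  0.    ]
8 -0.8 [-0.0263  0.0111  0.    ]
9 -0.9 [-0.0287  0.0138  0.    ]
10 -1.0 [-0.0308  0.0168  0.    ]
11 -1.1 [-0.0326  0.02    0.    ]
```

View pics/s5.png

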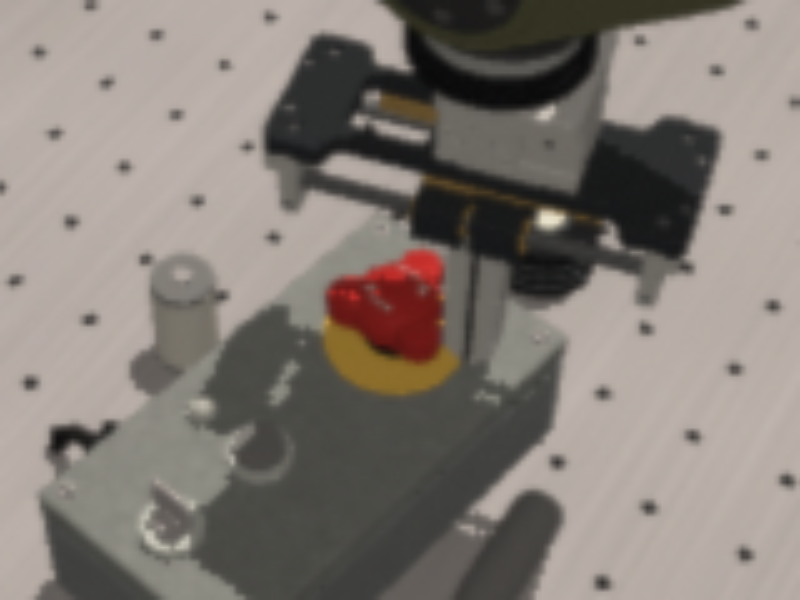

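The cap is up and turned about 0.9 rad. Backing off along the same arc.

Call:
send_rows(commands=[[[-0.0037,0.0002,0],-0.1],[[-0.0073,0.0007,0],-0.2],[[-0.0108,0.0016,0],-0.3],[[-0.0143,0.0029,0],-0.4],[[-0.0175,0.0045,0],-0.5],[[-0.0207,0.0064,0],-0.6],[[-0.0236,0.0086,0],-0.7],[[-0.0263,0.0111,0],-0.8]])

```text
clock: 9.12
eef_pos: [508.8, 47.4, 84.6]
eef_rot: [-3.141, -0.0, 2.587]
wrist_force: [-0.6, -0.4, 0.5]
finger_gap: 0.5
```

```bash
python3 - <<'E'
from h import *
shift([*st2w(0,-58-37),84.7],YAW+np.pi)
E
```

```text
clock 9.12 pos [508.8  47.4  84.6] yaw 2.587 F [-0.57 -0.41  0.5 ] gap 0.5 q [ 0.02  0.35  1.76 -0.    1.03 -1.  ]
SHIFT [-0.0133  0.0023 -0.0001] turn -0.369
```

Call:
send_rows(commands=[[[-0.0044,0.0002,0],-0.12],[[-0.0088,0.001,0],-0.24],[[-0.0133,0.0023,0],-0.369],[[-0.0133,0.0023,0],-0.369],[[-0.0133,0.0023,-0.015],-0.369],[[-0.0133,0.0023,-0.05],-0.369],[[-0.0133,0.0023,-0.09],-0.369],[[-0.0133,0.0023,-0.13],-0.369]])

```text
clock: 9.78
eef_pos: [520.6, 42.5, 216.0]
eef_rot: [-3.141, -0.001, 2.947]
wrist_force: [0.6, 0.7, 0.8]
finger_gap: 0.7
```

```bash
python3 - <<'E'
from h import *
shift([520,113.5,238.5],YAW+np.pi)
E
```

```text
clock 9.78 pos [520.6  42.5 216. ] yaw 2.947 F [0.55 0.68 0.81] gap 0.7 q [ 0.01  0.23  1.58  0.    1.33 -1.36]
SHIFT [ 0.0144  0.0695 -0.0225] turn -0.01
```

Call:
send_rows(commands=[[[0.007,0.035,-0.0225],-0.01],[[0.0144,0.0695,-0.0225],-0.01],[[0.0144,0.0695,-0.0225],-0.01],[[0.0144,0.0695,-0.0225],-0.01],[[0.0144,0.0695,-0.0225],-0.01],[[0.0144,0.0695,-0.0225],-0.01],[[0.0144,0.0695,-0.0225],-0.01],[[0.0144,0.0695,-0.0225],-0.01]])

```text
clock: 10.45
eef_pos: [520.4, 112.7, 236.9]
eef_rot: [-3.141, -0.0, 2.959]
wrist_force: [0.6, 0.4, 0.7]
finger_gap: 0.4
```

```bash
python3 - <<'E'
from h import *
s=manip.read_state();im=manip.camera("wrist")[:,:,::-1].copy();sd=manip.camera("side")[:,:,::-1].copy()
def red(im,box):
    x,y,X,Y=box;h=cv2.cvtColor(im,cv2.COLOR_BGR2HSV);m=cv2.inRange(h,(0,150,60),(8,255,255))[y:Y,x:X]
    M=cv2.moments(m,True);return x+M['m10']/M['m00'],y+M['m01']/M['m00'],M['m00']
print(red(im,(180,150,280,240)),"side",red(sd,(255,190,310,235)))
cv2.imwrite("pics/w6c.png",np.vstack([cv2.resize(im[120:260,150:410],None,fx=2.2,fy=2.2),cv2.resize(sd[160:250,180:340],(572,286))]))
shift([*st2w(0,34),94],YAW+np.pi)
E
```

```text
(222.83087460484722, 194.0026343519494, 1898.0) side (278.9376947040498, 210.88785046728972, 321.0)
clock 10.55 pos [520.4 112.9 237. ] yaw 2.96 F [ 1.21 -0.64  0.27] gap 0.5 q [ 0.14  0.24  1.53  0.    1.38 -1.24]
SHIFT [-0.0141  0.0597  0.143 ] turn 0.003
```

View pics/w6c.png

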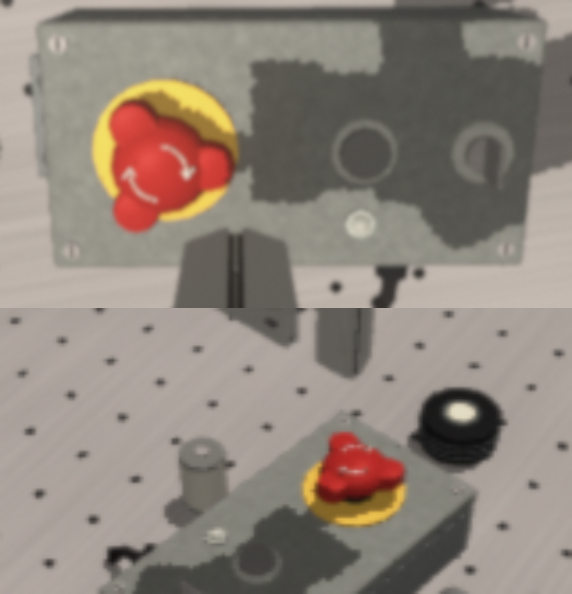

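The mushroom is out again: the side centroid is back at its original 210.9 and the lobes are at rest. Now the reset button.

Call:
send_rows(commands=[[[-0.007,0.03,0.02],0],[[-0.014,0.06,0.05],0.003],[[-0.014,0.06,0.08],0.003],[[-0.014,0.06,0.11],0.003],[[-0.014,0.06,0.13],0.003],[[-0.014,0.06,0.14],0.003],[[-0.014,0.06,0.143],0.003],[[-0.014,0.06,0.143],0.003]])

```text
clock: 11.22
eef_pos: [545.1, 169.8, 94.4]
eef_rot: [-3.142, -0.0, 2.957]
wrist_force: [-0.6, 0.6, 0.1]
finger_gap: 0.5
```

```bash
python3 - <<'E'
from h import *
shift([*st2w(0,34),82],YAW+np.pi)
E
```

```text
clock 11.22 pos [545.1 169.8  94.4] yaw 2.957 F [-0.64  0.56  0.12] gap 0.5 q [ 0.24  0.46  1.58  0.    1.11 -1.15]
SHIFT [-0.0001 -0.0006  0.0124] turn 0.001
```

Call:
send_rows(commands=[[[0,-0.0005,0.004],0],[[0,-0.0005,0.007],0],[[0,-0.0005,0.009],0],[[0,-0.0005,0.01],0],[[0,-0.0005,0.011],0],[[0,-0.0005,0.012],0],[[0,-0.0005,0.0125],0],[[0,-0.0005,0.0125],0]])

```text
clock: 11.88
eef_pos: [545.2, 169.4, 82.0]
eef_rot: [3.141, 0.001, 2.958]
wrist_force: [0.6, -0.6, 4.1]
finger_gap: 0.5
```

Call:
send_rows(commands=[[[0,0,0.0005],0],[[0,0,0.0008],0],[[0,0,0.0011],0],[[0,0,0.0014],0],[[0,0,0.0015],0],[[0,0,0.0015],0],[[0,0,0.0015],0],[[0,0,0.0015],0]])

```text
clock: 12.55
eef_pos: [545.2, 169.5, 81.1]
eef_rot: [3.141, 0.001, 2.958]
wrist_force: [-0.2, -1.2, 11.6]
finger_gap: 0.8
```

11.6 N at z = 81.1 is well past the 5 N full-stroke force, so the button is fully in on its stop. Letting go.

Call:
send_rows(commands=[[[0,0,-0.005],0],[[0,0,-0.02],0],[[0,0,-0.06],0],[[0,-0.01,-0.1],0],[[0,-0.03,-0.14],0],[[0.014,-0.058,-0.157],0],[[0.014,-0.058,-0.157],0],[[0.014,-0.058,-0.157],0]])

```text
clock: 13.22
eef_pos: [520.1, 114.4, 238.0]
eef_rot: [3.141, 0.001, 2.956]
wrist_force: [0.7, 0.1, -1.1]
finger_gap: 0.4
```

```bash
python3 - <<'E'
from h import *
s=manip.read_state();im=manip.camera("wrist")[:,:,::-1].copy();sd=manip.camera("side")[:,:,::-1].copy();sc=manip.camera("scene")[:,:,::-1].copy()
def red(im,box):
    x,y,X,Y=box;h=cv2.cvtColor(im,cv2.COLOR_BGR2HSV);m=cv2.inRange(h,(0,150,60),(8,255,255))[y:Y,x:X]
    M=cv2.moments(m,True);return x+M['m10']/M['m00'],y+M['m01']/M['m00'],M['m00']
print("side",red(sd,(255,190,310,235)),s['wrist_force'],s['eef_pos'])
cv2.imwrite("pics/w7.png",im)
cv2.imwrite("pics/s7c.png",np.hstack([cv2.resize(cv2.imread("pics/side0.png")[150:340,170:350],(390,412)),cv2.resize(sd[150:340,170:350],(390,412))]))
E
```

```text
side (278.9376947040498, 210.88785046728972, 321.0) [ 0.72277303  0.08603327 -1.11847568] [520.14174972 114.40600704 237.97621486]
```

View pics/s7c.png

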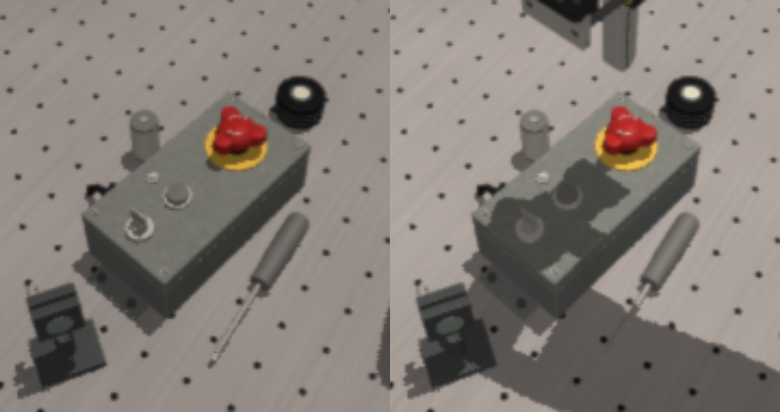

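View pics/w7.png

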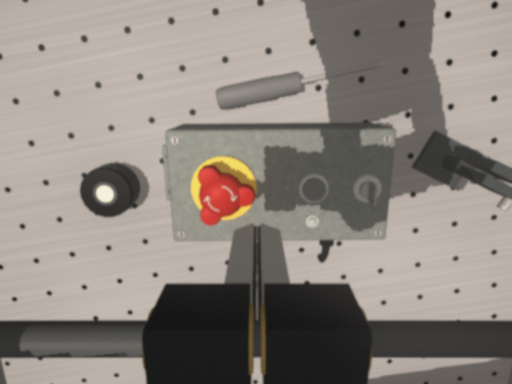

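The mushroom is out at rest at (223,195), the reset is up at (314,189), and sensor, cell, mirror and driver are where they were. Handing in.

```bash
python3 -c "
from cell import manip
print(manip.sign_off())"
```

```text
the job is handed in; nothing more can be done
None
```

The emergency-stop test is done in the order asked and handed in at about 13 s of the 51 s allowed.

- **Mushroom stop:** I pushed it in with closed fingertips; the last reading before the snap was 6 N, and contact force was zero after it. With the hand off, the side view showed the cap about 2 px lower, so it had latched.
- **Twist release:** With one fingertip in the -y gap I turned the cap clockwise roughly 0.9 rad, at no more than about 2 N. It sprang out, and after I backed off its centroid in the side view was within 0.2 px of the start.
- **Reset button:** I pressed it to its stop, reading 11.6 N at z = 81.1 mm, then let go. The final pictures were consistent with it being up, but it was in the arm's shadow, so that check is weak.
- **Surroundings:** Sensor, cell, mirror and driver look unmoved, and the robot was clear of everything at hand-in. No checks failed or disagreed.

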